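# Tip the fired stamps into the basket

### The job

Take the wooden tray of five fired-clay stamps off the sloping rack by its handle bar without losing any, then tip it low over the green basket so that all five slide off the open lip into it, since they chip if dropped from a height. Then set the empty tray gently back on the rack the same way round, lying flat between the rails with its closed end at the ledge, and let go. Leave the basket standing about where it is, and do not disturb the bowl, the jar and the tool dish.

Things in the scene. Friction and masses are not known exactly. Their poses are not given: they have to be found in the camera images.
- tray: Wooden tray, 130 wide (x) x 200 long (y), floor 5, walls 24 high on three sides; the -y end is an open lip. Dark handle bar across the middle, along x: 146 long, 16 thick (y), 26 tall (z), its centre 95 above the origin, on a post outside each side wall. About 0.3 kg. Origin: centre of underside, z the tray's up. Starts on the rack, closed +y end down-slope.
- rack_bed: Sloping bed of a fixed white rack: plate 192 (x) x 230 (y) tilted 25 degrees, y pointing down-slope, z square to the plate. Origin: middle of its upper face, 74 above the table. Stop ledge across the low end, inner face at y=+115, 14 high; side rails, inner faces at x=+-88, 8 high. Tray home: flat on the bed between the rails, closed end at or near the ledge (origin at x=0, y=+10).
- basket: Lime green plastic basket with slotted sides, 190 (x) x 210 (y) x 90 high, walls 4 thick, floor 5 thick, open on top, empty at the start, loose, about 0.6 kg. Origin: centre of the underside; z up.
- bowl: Bystander: blue bowl, 130 diameter, 60 high. Origin: centre of the underside.
- jar: Bystander: white glaze jar with black cap, 68 diameter, 100 high. Origin: centre of the underside.
- tool_dish: Bystander: black plastic dish with modelling tools in it, 100 (x) x 200 (y) x 35 high. Origin: centre of the underside.
- stamp_a: Loose fired-clay square terracotta-red stamp, base 30 x 30 x 14 high with a 16 mm square, 12 mm high knob on top, about 35 g, on the tray at the start. Origin: centre of the underside.
- stamp_b: Loose fired-clay round cream stamp, base 32 diameter x 15 high with an 18 mm diameter, 12 mm high knob on top, about 35 g, on the tray at the start. Origin: centre of the underside.
- stamp_c: Loose fired-clay square dark brown stamp, base 30 x 30 x 14 high with a 16 mm square, 12 mm high knob on top, about 35 g, on the tray at the start. Origin: centre of the underside.
- stamp_d: Loose fired-clay round terracotta-red stamp, base 32 diameter x 15 high with an 18 mm diameter, 12 mm high knob on top, about 35 g, on the tray at the start. Origin: centre of the underside.
- stamp_e: Loose fired-clay plain cream block stamp, 34 x 24 x 20 high, about 35 g, on the tray at the start. Origin: centre of the underside.
- tray_lip (a point): The middle of the tray's open lip, on the tray's floor: 100 mm from the tray's origin along its -y, 5 mm up.
Things that resemble listed ones, but are neither listed nor needed, are in the scene too. Leave any blue or turquoise look-alike of the stamp_d alone.

How it is judged:
On the way, in this order (a step that is already met when the one before it is completed fails the run):
1. the tray is lifted well clear of the rack with all five stamps still on it (distance between tray and rack_bed above 0.09 m and x of stamp_a in the frame of tray between -0.065 and 0.065 m and y of stamp_a in the frame of tray between -0.105 and 0.1 m and z of stamp_a in the frame of tray between 0 and 0.06 m and x of stamp_b in the frame of tray between -0.065 and 0.065 m and y of stamp_b in the frame of tray between -0.105 and 0.1 m and z of stamp_b in the frame of tray between 0 and 0.06 m and x of stamp_c in the frame of tray between -0.065 and 0.065 m and y of stamp_c in the frame of tray between -0.105 and 0.1 m and z of stamp_c in the frame of tray between 0 and 0.06 m and x of stamp_d in the frame of tray between -0.065 and 0.065 m and y of stamp_d in the frame of tray between -0.105 and 0.1 m and z of stamp_d in the frame of tray between 0 and 0.06 m and x of stamp_e in the frame of tray between -0.065 and 0.065 m and y of stamp_e in the frame of tray between -0.105 and 0.1 m and z of stamp_e in the frame of tray between 0 and 0.06 m), for 0.2 s.
2. all five stamps lie in the basket while the tray is still away from the rack (distance between tray and rack_bed above 0.09 m and x of stamp_a in the frame of basket between -0.095 and 0.095 m and y of stamp_a in the frame of basket between -0.105 and 0.105 m and z of stamp_a in the frame of basket between -0.005 and 0.085 m and x of stamp_b in the frame of basket between -0.095 and 0.095 m and y of stamp_b in the frame of basket between -0.105 and 0.105 m and z of stamp_b in the frame of basket between -0.005 and 0.085 m and x of stamp_c in the frame of basket between -0.095 and 0.095 m and y of stamp_c in the frame of basket between -0.105 and 0.105 m and z of stamp_c in the frame of basket between -0.005 and 0.085 m and x of stamp_d in the frame of basket between -0.095 and 0.095 m and y of stamp_d in the frame of basket between -0.105 and 0.105 m and z of stamp_d in the frame of basket between -0.005 and 0.085 m and x of stamp_e in the frame of basket between -0.095 and 0.095 m and y of stamp_e in the frame of basket between -0.105 and 0.105 m and z of stamp_e in the frame of basket between -0.005 and 0.085 m), for 0.2 s.
At the end, for the whole second after the job is handed in: All five stamps at rest inside the upright basket, below its rim; the tray at rest flat on the rack bed (within 4 deg, 6 mm), lip up-slope, origin within 16 mm of the bed's middle line and at y = -15 to +18 mm in the bed frame (closed end within 30 mm of the ledge) (x of stamp_a in the frame of basket between -0.095 and 0.095 m and y of stamp_a in the frame of basket between -0.105 and 0.105 m and z of stamp_a in the frame of basket between -0.005 and 0.085 m and x of stamp_b in the frame of basket between -0.095 and 0.095 m and y of stamp_b in the frame of basket between -0.105 and 0.105 m and z of stamp_b in the frame of basket between -0.005 and 0.085 m and x of stamp_c in the frame of basket between -0.095 and 0.095 m and y of stamp_c in the frame of basket between -0.105 and 0.105 m and z of stamp_c in the frame of basket between -0.005 and 0.085 m and x of stamp_d in the frame of basket between -0.095 and 0.095 m and y of stamp_d in the frame of basket between -0.105 and 0.105 m and z of stamp_d in the frame of basket between -0.005 and 0.085 m and x of stamp_e in the frame of basket between -0.095 and 0.095 m and y of stamp_e in the frame of basket between -0.105 and 0.105 m and z of stamp_e in the frame of basket between -0.005 and 0.085 m and x of tray in the frame of rack_bed between -0.016 and 0.016 m and y of tray in the frame of rack_bed between -0.015 and 0.018 m and z of tray in the frame of rack_bed between -0.004 and 0.006 m and angle between the z axis of tray and the z axis of rack_bed, either way round below 0.07 rad and angle between basket's own z axis and vertical below 0.1 rad and linear speed of each of tray, basket, stamp_a, stamp_b, stamp_c, stamp_d, stamp_e below 0.02 m/s and y of tray_lip in the frame of rack_bed below -0.05 m); the robot touches nothing.
It fails at once if the bowl, the jar or the tool dish was shifted by more than 30 mm or tipped (distance of any of bowl, jar, tool_dish from where it was at the start of the episode above 0.03 m or angle between any of bowl, jar, tool_dish's own z axis and vertical above 0.3 rad).
It fails at once if the basket was pushed more than 60 mm or tipped over (distance of basket from where it was at the start of the episode above 0.06 m or angle between basket's own z axis and vertical above 0.35 rad).
It fails at once if a stamp fell too fast (over 2.2 m/s, a drop of about 250 mm) (linear speed of any of stamp_a, stamp_b, stamp_c, stamp_d, stamp_e above 2.2 m/s).
It fails at once if the tray was rammed onto the rack with over 60 N (contact force between tray and rack_bed above 60 N).
It also fails if it takes over 51 s, if anything falls off the work surface, if the arm or the gripper's body presses on something with over 40 N, if the wrist force passes 120 N, or if a joint passes its speed limit or range.

### The arm

A 7-joint arm with a two-finger parallel gripper is mounted at the origin on the work surface. World frame = base frame: x ahead of the robot, y to its left, z up, the work surface at z = 0. Lengths are in m, angles in rad, forces in N, time in s.
With the tool pointing down it reaches from about 0.4 to 0.875 m from the base axis. Payload 6.5 kg.
Tool frame: the origin (TCP) lies midway between the tips of the shut fingers; the grasp point (between the pads) lies behind it (ctrl.tcp_to_grasp is the z of the grasp point in the tool frame, in m); z points along the fingers, y is the line along which they close (so a half turn about z gives the same grasp; the last joint's range is limited). The gripper opens to 88 mm and grips with 3 to 60 N. Pads are 18 mm wide; open, the fingers measure 123 mm over their backs; the gripper's body (75 mm by 187 mm) begins 45 mm behind the grasp point.
Start: joints at [-1.361, 0.536, -0.004, 1.538, 0.003, 1.067, -0.071], TCP at [0.177, 0.625, 0.239] pointing down, gripper open.
Joint ranges: [-2.7, 2.7], [-0.37, 2.16], [-1.27, 1.26], [0.24, 2.4], [-1.31, 4.45], [0.19, 1.91], [-2.76, 2.76]. Speed limits (rad/s): [2.39, 2.39, 3.14, 3.14, 3.14, 3.14, 3.14].

### API

Orientations are given as a unit quaternion [w, x, y, z].
In Python, from rig import ctrl gives the robot as it stands.
- The arm moves only by the tool move_arm, never from a script. Its argument "increments" is a list of rows, each a list of 5 numbers: the opening, from 0 (shut) to 1 (fully open), then the shift along the tool's x, y, z in m, then the turn about the tool's z in degrees. A call has 1 to 20 rows; each row shifts and turns the commanded pose from where the row before left it, along the tool's axes as they then stand; what a row does not reach is not made up. A row lasts 1/8 s, in which the tool goes at most 62.5 mm and 10.7 degrees, less where a joint would pass 70% of its speed; a pose out of reach is approached as far as the arm can. A call with a gripper value outside its range is refused whole. The fingers move at their own pace and stop on an object; "grip_force" is the grip in N (left out, the last holds). Time passes only in rows, so rows that do not move let the fingers close. It gives the time, the measured TCP pose, the force, the opening and the grip force at its end, in the units of the state.
- ctrl.sense(): the state, without advancing time (a new reading comes with each control period).
- ctrl.snapshot(name): name is "scene" or "top"; returns a dict with "color" (480x640x3 uint8, red, green, blue), "depth" (480x640 float32, m along the optical axis (not along the pixel's ray), 0 where there is no reading), "camera_matrix" (3x3 intrinsics, pixels), "dist" ([k1, k2, p1, p2, k3] as OpenCV has them; the pictures are not rectified), "R" (3x3) and "t" (3): a world point X has camera coordinates R X + t. Camera axes: x right, y down, z forward; pixel columns grow to the right and rows downward; lengths in m; the calibration is good to about 2 mm. A picture is of the moment at which its call begins.
- ctrl.finish_job(): hands the job in; it is judged then, once.
Trained networks look in a picture, given as the dict that the camera call returned (one of the last four; its "shot" number tells which), for a name from the list of things; names that differ only in an ending like _2 or _b are one class to them, and where a whole thing is asked for, a point or a joint stands for the part that bears it (a point fixed in the world has none). Each returns a list of dicts, best first, with "confidence" (0 to 1); they miss things now and then, are a little off and sometimes report something else, mostly with a low value. They report only what shows in the picture. A call takes as long as a camera call. They do not tell look-alikes from the thing itself.
- ctrl.find_in(picture, name): "bbox" ([centre column, centre row, width, height] in pixels, round what is visible of it).
- ctrl.masks_of(picture, name): "mask" (480x640 bool, what is visible of it) and "bbox" ([centre column, centre row, width, height] in pixels, round what is visible of it).
The state is a dict: "t": time; "joint_positions": joint angles; "joint_vel": joint speeds; "effort": joint torques, N m; "position": TCP position; "tool_rot": TCP orientation; "contact_force": force on the tool from outside, world axes, zero at the start; "torque": the same for the moment, N m; "grip_width": finger opening in m; "gripper_force": force on a finger pad.
Only numpy, scipy, OpenCV 4.12 (cv2) and the standard library are available. Lean on these libraries where they do the work, as an engineer would, in place of code of your own. Each camera call takes 0.05 s, during which the arm holds its last target. There are 200 camera calls.

## Working session

There is one attempt and no reset: what is moved stays moved. The work goes in short steps, Python scripts to look and compute and a tool call to move; the robot and the scene stay as the last step left them, time stands still between calls to the robot, and variables do not carry over. Pictures are saved under pics/ and viewed, at most 10 in all, crops included, and the job is handed in when it is done.

Besides the shell and the picture viewer there is one more tool, called after ">>>" as name(argument=value, ...), one argument or row to a line, values as JSON. move_arm: Moves the arm, as the interface text tells. Its arguments: {"type":"object","properties":{"increments":{"type":"array"},"grip_force":{"type":"number"}},"required":["increments"]}

```bash
mkdir -p pics; ls; cat > h.py <<'E'
import numpy as np,cv2
from rig import ctrl
from scipy.spatial.transform import Rotation as Ro
def cloud(p):
    h,w=p["depth"].shape
    u,v=np.meshgrid(np.arange(w),np.arange(h))
    n=cv2.undistortPoints(np.stack([u,v],-1).reshape(-1,1,2).astype(float),p["camera_matrix"],np.array(p["dist"])).reshape(h,w,2)
    d=p["depth"][...,None]
    X=np.concatenate([n*d,d],-1)
    W=(X-p["t"])@p["R"]
    W[p["depth"]<=0]=np.nan
    return W
def save(p,n): cv2.imwrite("pics/"+n,p["color"][...,::-1])
E
python3 - <<'E'
from h import *
s=ctrl.sense();print(s, ctrl.tcp_to_grasp)
ims=[]
for n in("scene","top"):
    p=ctrl.snapshot(n);save(p,n+"0.png");W=cloud(p)
    for k in["tray","rack_bed","basket","bowl","jar","tool_dish","stamp_a","stamp_b","stamp_d","stamp_e"]:
        for m in ctrl.masks_of(p,k)[:3]:
            q=W[m["mask"]];q=q[~np.isnan(q[:,0])]
            print(n,k,round(m["confidence"],2),np.round(m["bbox"]),np.round(np.median(q,0),3),np.round(np.percentile(q,2,0),3),np.round(np.percentile(q,98,0),3))
E
```

```text
pics
{'t': 0.0, 'joint_positions': array([-1.36122289,  0.53716434, -0.00441915,  1.53881519,  0.0026088 ,
        1.06728963, -0.07122383]), 'joint_vel': array([-3.26081870e-04,  1.52184628e-04, -1.31074963e-05, -2.45269960e-03,
       -5.88263469e-04,  7.19385703e-04, -2.87377232e-04]), 'effort': array([-9.08160819e-04, -5.71005607e+01,  9.89955626e-01, -2.51611304e+01,
       -5.63611672e-02,  1.79934420e-02,  1.56885067e-04]), 'position': array([0.17685858, 0.62486882, 0.23786303]), 'tool_rot': array([-4.48334135e-05,  1.37432576e-01,  9.90510772e-01, -8.34261957e-04]), 'contact_force': array([-0.46202926, -0.24560292, -0.39573587]), 'torque': array([-0.01351584, -0.00903677,  0.00013217]), 'gripper_force': 0.0, 'grip_width': 0.0883338173185274} -0.0187
scene tray 0.81 [435. 330. 106. 116.] [0.572 0.265 0.094] [0.502 0.186 0.038] [0.651 0.368 0.17 ]
scene basket 0.61 [333. 190. 118. 113.] [ 0.51  -0.149  0.013] [ 0.408 -0.258  0.002] [ 0.629 -0.02   0.093]
scene bowl 0.84 [269. 110.  49.  42.] [ 0.496 -0.482  0.036] [ 0.448 -0.519  0.005] [ 0.563 -0.398  0.064]
scene jar 0.68 [26
[... 2614 characters left out ...]
031]
top stamp_b 0.5 [173. 275.  14.  11.] [0.556 0.309 0.075] [0.542 0.296 0.064] [0.571 0.324 0.086]
top stamp_d 0.69 [175. 254.  14.  18.] [0.602 0.3   0.077] [0.585 0.287 0.066] [0.619 0.316 0.084]
top stamp_d 0.63 [127. 250.  20.  14.] [0.621 0.443 0.016] [ 0.608  0.432 -0.001] [0.639 0.462 0.031]
top stamp_d 0.5 [173. 275.  14.  11.] [0.556 0.309 0.075] [0.542 0.296 0.064] [0.571 0.324 0.086]
top stamp_e 0.69 [175. 254.  14.  18.] [0.602 0.3   0.077] [0.585 0.287 0.066] [0.619 0.316 0.084]
top stamp_e 0.63 [127. 250.  20.  14.] [0.621 0.443 0.016] [ 0.608  0.432 -0.001] [0.639 0.462 0.031]
top stamp_e 0.5 [173. 275.  14.  11.] [0.556 0.309 0.075] [0.542 0.296 0.064] [0.571 0.324 0.086]
```

```bash
python3 - <<'E'
import cv2,numpy as np
a=cv2.imread("pics/scene0.png");b=cv2.imread("pics/top0.png")
c=np.hstack([cv2.resize(a[240:450,360:540],(400,467)),cv2.resize(b[180:350,100:280],(400,378+89))])
cv2.imwrite("pics/crop0.png",c)
E
```

```text
(no output)
```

View pics/scene0.png

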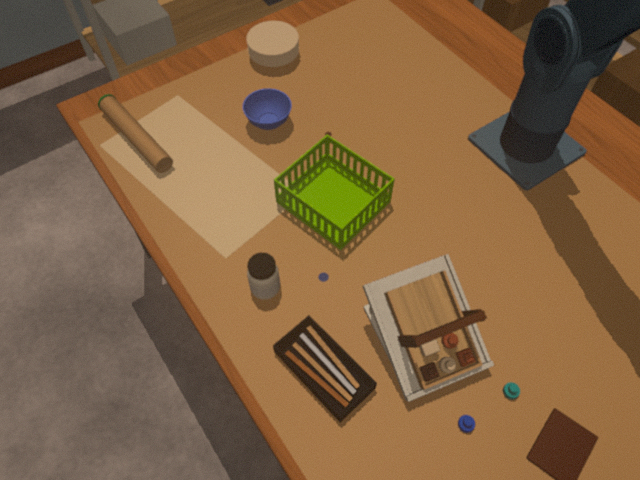

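View pics/top0.png

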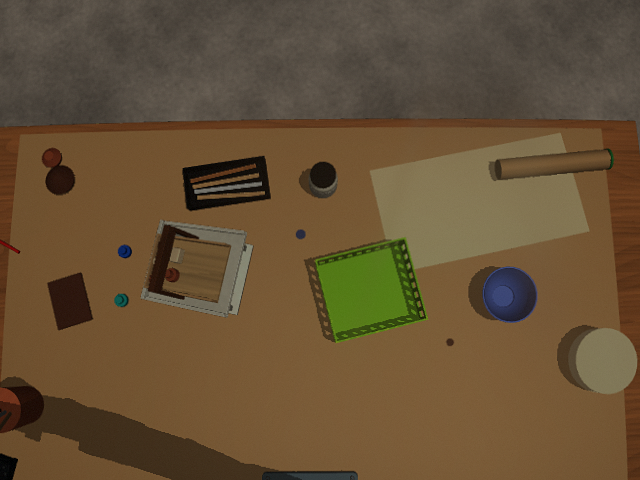

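```bash
python3 - <<'E'
from h import *
s=ctrl.sense();print(Ro.from_quat(s['tool_rot'],scalar_first=True).as_matrix().round(3))
p=ctrl.snapshot("top");W=cloud(p)
m=ctrl.masks_of(p,"tray")[0]["mask"]
q=W[m];q=q[~np.isnan(q[:,0])]
for z0 in(0.14,0.15,0.16):
    b=q[q[:,2]>z0]; r=cv2.minAreaRect((b[:,:2]*1000).astype(np.float32)); print("bar",z0,len(b),r,b.mean(0),b[:,2].max())
r=ctrl.masks_of(p,"rack_bed")[0]["mask"];w=W[r];w=w[~np.isnan(w[:,0])];w=w[w[:,2]>.03]
# bed plane ransac
best=0;g=np.random.default_rng(0)
for _ in range(500):
    a=w[g.choice(len(w),3,False)];n=np.cross(a[1]-a[0],a[2]-a[0]);L=np.linalg.norm(n)
    if L<1e-5: continue
    n/=L;i=abs((w-a[0])@n)<.0025
    if i.sum()>best:best=i.sum();bi=i
c=w[bi].mean(0);n=np.linalg.svd(w[bi]-c)[2][2];n*=np.sign(n[2]);print("plane",best,len(w),c,n,np.degrees(np.arccos(n[2])))
print("yaw downslope",np.degrees(np.arctan2(n[1],n[0])))
bm=ctrl.masks_of(p,"basket")[0]["mask"];w=W[bm];w=w[w[:,2]>.08];print("basket rim",cv2.minAreaRect((w[:,:2]*1000).astype(np.float32)),np.nanmax(w[:,2]))
E
```

```text
[[-0.962  0.272  0.   ]
 [ 0.272  0.962 -0.   ]
 [-0.    -0.    -1.   ]]
bar 0.14 950 ((580.2345581054688, 309.1965026855469), (33.8260383605957, 146.1389923095703), 77.48858642578125) [0.57983116 0.30952345 0.16096982] 0.17467834568147983
bar 0.15 842 ((580.9179077148438, 311.6451721191406), (31.76099967956543, 145.50350952148438), 75.79672241210938) [0.58035588 0.31063723 0.16277997] 0.17467834568147983
bar 0.16 603 ((580.6917114257812, 312.98486328125), (23.5665340423584, 145.13760375976562), 78.00669860839844) [0.5808468  0.31332289 0.1656755 ] 0.17467834568147983
plane 327 774 [ 0.78196486 -0.0343606   0.0991007 ] [-0.00437212  0.01842329  0.99982072] 1.0849586248539709
yaw downslope 103.35017537303023
basket rim ((520.8834838867188, -138.713134765625), (191.2203369140625, 209.7000274658203), 13.76618480682373) 0.09941682988027635
```

The scene picture shows the tray on the rack, with its dark bar running (405,340)–(485,315) and the stamps near the closed end. The basket is at (335,190), and the blue and turquoise decoys at (467,424) and (512,392) can be ignored. In the top view the bar is at (165,260) and the basket at (370,290).

The tool always stays vertical, so the tray has to be tipped by pressing its underside on the basket rim.

```bash
cat >> h.py <<'E'
def plan(x,y,z,az,n):
    """turn to do first, then total/per-row shift in the tool axes after that turn"""
    s=ctrl.sense();M=Ro.from_quat(s['tool_rot'],scalar_first=True).as_matrix()
    a0=np.degrees(np.arctan2(M[1,1],M[0,1]));a=np.radians(az)
    d=np.array([x,y,z])-s['position']
    ya=np.array([np.cos(a),np.sin(a),0]);xa=np.array([-np.sin(a),np.cos(a),0])
    v=np.array([d@xa,d@ya,-d[2]])
    print("t",s['t'],"az",a0.round(2),"turn",(a0-az).round(2),"total",v.round(4),"per row",(v/n).round(4),"pos",s['position'].round(4),"F",s['contact_force'].round(1),"w",round(s['grip_width'],4),"gf",s['gripper_force'])
E
python3 -c "
from h import *
plan(.5805,.312,.235,77.3,14)"
```

```text
t 1.3 az 74.2 turn -3.1 total [-0.4625 -0.217   0.0037] per row [-0.033  -0.0155  0.0003] pos [0.177  0.6254 0.2387] F [-0.9 -0.1  0.6] w 0.0881 gf 0.0
```

>>> move_arm(
  increments=[
    [1,0,0,0,-3.1],
    [1,-0.033,-0.0155,0,0],
    [1,-0.033,-0.0155,0,0],
    [1,-0.033,-0.0155,0,0],
    [1,-0.033,-0.0155,0,0],
    [1,-0.033,-0.0155,0,0],
    [1,-0.033,-0.0155,0,0],
    [1,-0.033,-0.0155,0,0],
    [1,-0.033,-0.0155,0,0],
    [1,-0.033,-0.0155,0,0],
    [1,-0.033,-0.0155,0,0],
    [1,-0.033,-0.0155,0,0],
    [1,-0.033,-0.0155,0,0],
    [1,-0.033,-0.0155,0,0],
    [1,-0.033,-0.0155,0,0],
    [1,0,0,0.002,0],
    [1,0,0,0,0],
  ],
)

```text
t: 3.42
position: [0.5792, 0.3129, 0.2364]
tool_rot: [-0.001, 0.11, 0.994, 0.0]
contact_force: [-0.4, 0.1, -0.9]
grip_width: 0.0879
gripper_force: 0.0
```

```bash
python3 - <<'E'
from h import *
plan(.5805,.312,.139,77.3,5)
p=ctrl.snapshot("scene");save(p,"s1.png");W=cloud(p)
q=W[250:420,360:500].reshape(-1,3);q=q[~np.isnan(q[:,0])]
m=ctrl.masks_of(p,"tray")
if m:
    q=W[m[0]["mask"]];q=q[~np.isnan(q[:,0])]
    b=q[(q[:,2]>.15)&(q[:,2]<.178)];r=cv2.minAreaRect((b[:,:2]*1000).astype(np.float32));print(len(b),r,b.mean(0))
cv2.imwrite("pics/s1c.png",cv2.resize(p["color"][220:440,340:560,::-1],(600,600)))
E
```

```text
t 3.425 az 77.34 turn 0.04 total [-0.0015 -0.0006  0.0974] per row [-0.0003 -0.0001  0.0195] pos [0.5792 0.3129 0.2364] F [-0.4  0.1 -0.9] w 0.0879 gf 0.0
607 ((597.584716796875, 309.0115661621094), (27.447813034057617, 115.12137603759766), 75.33638000488281) [0.60587676 0.30893777 0.16559109]
```

View pics/s1c.png

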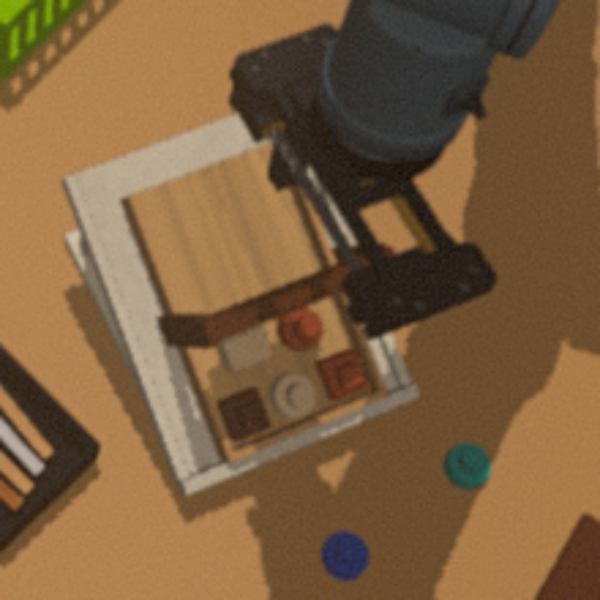

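The crop shows the open gripper above the bar. All five stamps lie in the closed-end half, with a gap to the wall, so friction already holds them at 25°. Next I descend and grip.

>>> move_arm(
  increments=[
    [1,-0.001,0,0.02,0],
    [1,0,0,0.02,0],
    [1,0,0,0.02,0],
    [1,0,0,0.02,0],
    [1,0,0,0.017,0],
    [1,0,0,0,0],
    [0.7,0,0,0,0],
    [0.5,0,0,0,0],
    [0.4,0,0,0,0],
  ],
  grip_force=12,
)

```text
t: 4.65
position: [0.5814, 0.3121, 0.1404]
tool_rot: [0.0, 0.111, 0.994, 0.0]
contact_force: [0.7, 0.3, -0.8]
grip_width: 0.0606
gripper_force: 0.0
```

>>> move_arm(
  increments=[
    [0.33,0,0,0,0],
    [0.28,0,0,0,0],
    [0.22,0,0,0,0],
    [0.15,0,0,0,0],
    [0.05,0,0,0,0],
    [0,0,0,0,0],
    [0,0,0,0,0],
  ],
)

```text
t: 5.52
position: [0.5808, 0.3114, 0.1396]
tool_rot: [-0.0, 0.111, 0.994, -0.0]
contact_force: [-1.0, -2.9, 1.4]
grip_width: 0.0234
gripper_force: 11.8
```

```bash
python3 - <<'E'
from h import *
plan(.5805,.312,.139,77.3,5)
E
```

```text
t 5.525 az 77.29 turn -0.01 total [0.0004 0.0005 0.0006] per row [0.0001 0.0001 0.0001] pos [0.5808 0.3114 0.1396] F [-1.  -2.9  1.4] w 0.0234 gf 11.848827106878161
```

>>> move_arm(
  increments=[
    [0,0,0,-0.003,0],
    [0,0,0,-0.004,0],
    [0,0,0,-0.004,0],
    [0,0,0,-0.004,0],
    [0,0,0,-0.005,0],
    [0,0,0,-0.005,0],
    [0,0,0,0,0],
    [0,0,0,0,0],
  ],
)

```text
t: 6.52
position: [0.5814, 0.3127, 0.1652]
tool_rot: [0.001, 0.11, 0.994, 0.001]
contact_force: [0.7, 1.9, -2.9]
grip_width: 0.0195
gripper_force: 11.7
```

```bash
python3 - <<'E'
from h import *
plan(.5805,.312,.139,77.3,5)
p=ctrl.snapshot("scene")
cv2.imwrite("pics/s2c.png",cv2.resize(p["color"][220:440,340:560,::-1],(500,500)))
E
```

```text
t 6.525 az 77.32 turn 0.02 total [ 0.0007 -0.0008  0.0262] per row [ 0.0001 -0.0002  0.0052] pos [0.5814 0.3127 0.1652] F [ 0.7  1.9 -2.9] w 0.0195 gf 11.690519928233698
```

View pics/s2c.png

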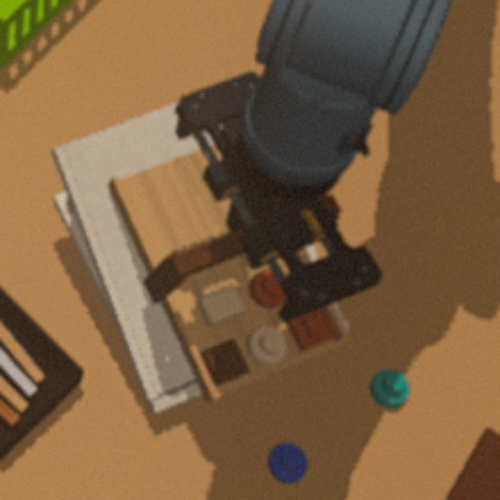

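Lifting straight up works: the tray is levelling and the stamps haven't moved. I keep raising it.

>>> move_arm(
  increments=[
    [0,0,0,-0.005,0],
    [0,0,0,-0.006,0],
    [0,0,0,-0.008,0],
    [0,0,0,-0.01,0],
    [0,0,0,-0.012,0],
    [0,0,0,-0.012,0],
    [0,0,0,-0.012,0],
    [0,0,0,-0.012,0],
    [0,0,0,-0.012,0],
    [0,0,0,-0.012,0],
    [0,0,0,-0.012,0],
    [0,0,0,-0.012,0],
    [0,0,0,-0.008,0],
    [0,0,0,-0.004,0],
    [0,0,0,0,0],
    [0,0,0,0,0],
    [0,0,0,0,0],
  ],
)

```text
t: 8.7
position: [0.5808, 0.3119, 0.3013]
tool_rot: [-0.0, 0.111, 0.994, -0.0]
contact_force: [0.2, -0.3, -4.9]
grip_width: 0.0164
gripper_force: 11.8
```

```bash
python3 - <<'E'
from h import *
# tray level pressed: bar over basket such that closed end rests on +y rim
a=np.radians(103.8);Y=np.array([np.cos(a),np.sin(a)]);c=np.array([.521,-.139])
for k in (.0,.02): print(c+Y*k)
x,y=c+Y*(.105-.085)
plan(x,y,.30,103.8,24)
p=ctrl.snapshot("top");save(p,"t2.png");W=cloud(p)
q=W[225:315,120:260].reshape(-1,3);q=q[~np.isnan(q[:,0])]
# rack plane visible points: near expected plane
d=np.array([.216,.976]);u=q[:,:2]@d
for mlt in ctrl.masks_of(p,"rack_bed")[:2]:
    w=W[mlt["mask"]];w=w[~np.isnan(w[:,0])];print(mlt["confidence"],mlt["bbox"],np.percentile(w,[1,99],0).round(3))
b=ctrl.masks_of(p,"basket")[0]["mask"];w=W[b];w=w[w[:,2]>.08];print(cv2.minAreaRect((w[:,:2]*1000).astype(np.float32)))
E
```

```text
[ 0.521 -0.139]
[ 0.51622933 -0.11957731]
t 8.7 az 77.3 turn -26.5 total [ 0.1656 -0.4036  0.0013] per row [ 0.0069 -0.0168  0.0001] pos [0.5808 0.3119 0.3013] F [ 0.2 -0.3 -4.9] w 0.0164 gf 11.771658919751644
0.67 [195.3, 268.2, 109.4, 95.1] [[0.467 0.142 0.023]
 [0.677 0.382 0.222]]
((520.8284912109375, -138.56532287597656), (191.1306915283203, 209.30697631835938), 13.709226608276367)
```

View pics/t2.png

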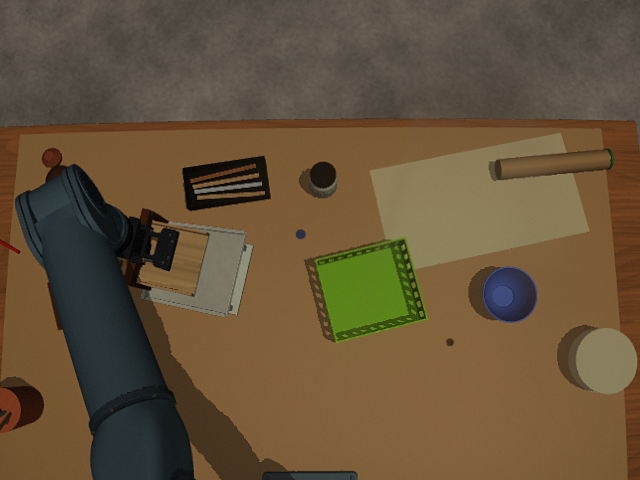

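The tray is up and level (16.4 mm opening, 4.9 N, which matches all five stamps). Next I turn it and carry it over the basket.

>>> move_arm(
  increments=[
    [0,0,0,0,-1.5],
    [0,0,0,0,-3.5],
    [0,0,0,0,-4],
    [0,0,0,0,-4],
    [0,0,0,0,-4],
    [0,0,0,0,-4],
    [0,0,0,0,-3.5],
    [0,0,0,0,-2],
    [0,0,0,0,0],
  ],
)

```text
t: 9.98
position: [0.581, 0.3119, 0.3017]
tool_rot: [-0.0, -0.12, 0.993, 0.0]
contact_force: [-0.6, -0.5, -5.7]
grip_width: 0.0164
gripper_force: 11.8
```

>>> move_arm(
  increments=[
    [0,0.002,-0.006,0,0],
    [0,0.005,-0.012,0,0],
    [0,0.008,-0.018,0,0],
    [0,0.01,-0.024,0,0],
    [0,0.01,-0.025,0,0],
    [0,0.01,-0.025,0,0],
    [0,0.01,-0.025,0,0],
    [0,0.01,-0.025,0,0],
    [0,0.01,-0.025,0,0],
    [0,0.01,-0.025,0,0],
    [0,0.01,-0.025,0,0],
    [0,0.01,-0.025,0,0],
    [0,0.01,-0.025,0,0],
    [0,0.01,-0.025,0,0],
    [0,0.01,-0.025,0,0],
    [0,0.01,-0.025,0,0],
    [0,0.009,-0.022,0,0],
    [0,0.007,-0.018,0,0],
    [0,0.004,-0.009,0,0],
    [0,0,0,0,0],
  ],
)

```text
t: 12.48
position: [0.5177, -0.1255, 0.3019]
tool_rot: [0.0, -0.119, 0.993, -0.0]
contact_force: [0.2, 0.9, -5.0]
grip_width: 0.0164
gripper_force: 11.8
```

```bash
python3 - <<'E'
from h import *
plan(.5162,-.1196,.18,103.8,10)
p=ctrl.snapshot("scene");cv2.imwrite("pics/s3c.png",cv2.resize(p["color"][60:300,220:460,::-1],(600,600)))
E
```

```text
t 12.475 az 103.7 turn -0.1 total [1.000e-04 6.100e-03 1.219e-01] per row [0.     0.0006 0.0122] pos [ 0.5177 -0.1255  0.3019] F [ 0.2  0.9 -5. ] w 0.0164 gf 11.805479116737843
```

View pics/s3c.png

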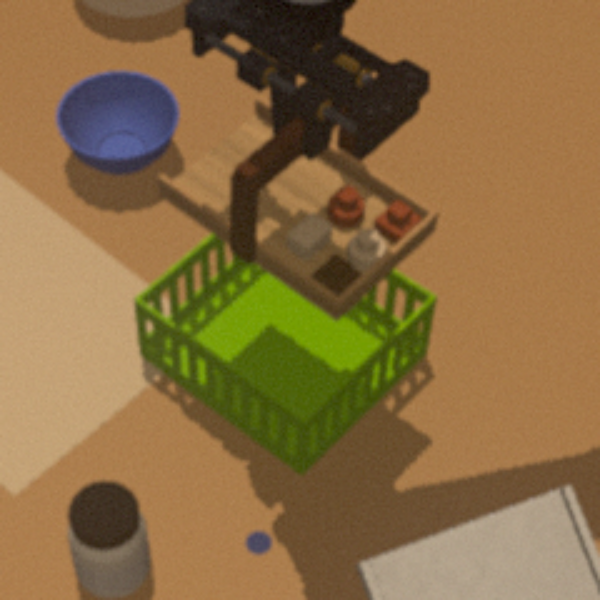

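The level tray is above the basket with all five stamps aboard. I'll lower it so its underside meets the near rim about 40 mm behind the bar, then press down while sliding it lipward so it tips in the light grip.

>>> move_arm(
  increments=[
    [0,0,0.006,0,0],
    [0,0,0.012,0.004,0],
    [0,0,0.014,0.01,0],
    [0,0,0.012,0.014,0],
    [0,0,0.005,0.016,0],
    [0,0,0,0.016,0],
    [0,0,0,0.016,0],
    [0,0,0,0.016,0],
    [0,0,0,0.014,0],
    [0,0,0,0.012,0],
    [0,0,0,0.008,0],
    [0,0,0,0.004,0],
    [0,0,0,0,0],
    [0,0,0,0,0],
  ],
)

```text
t: 14.28
position: [0.5081, -0.0801, 0.1739]
tool_rot: [0.002, -0.119, 0.993, -0.002]
contact_force: [-3.2, -6.5, 12.3]
grip_width: 0.0156
gripper_force: 11.9
```

```bash
python3 - <<'E'
from h import *
a=np.radians(103.8);Y=np.array([np.cos(a),np.sin(a)]);c=np.array([.521,-.1387])
plan(*(c+Y*.063),.166,103.8,1)
E
```

```text
t 14.275 az 103.67 turn -0.13 total [0.0015 0.003  0.0079] per row [0.0015 0.003  0.0079] pos [ 0.5081 -0.0801  0.1739] F [-3.2 -6.5 12.3] w 0.0156 gf 11.898813284933567
```

>>> move_arm(
  increments=[
    [0,0,-0.002,0,0],
    [0,0,-0.003,0.001,0],
    [0,0,-0.003,0.001,0],
    [0,0,-0.003,0.001,0],
    [0,0,-0.003,0.002,0],
    [0,0,-0.003,0.002,0],
    [0,0,-0.003,0.002,0],
    [0,0,-0.003,0.002,0],
  ],
  grip_force=7,
)

```text
t: 15.28
position: [0.5125, -0.0992, 0.1606]
tool_rot: [0.0, -0.12, 0.993, 0.0]
contact_force: [1.9, 1.0, 3.1]
grip_width: 0.0199
gripper_force: 7.2
```

```bash
python3 - <<'E'
from h import *
a=np.radians(103.8);Y=np.array([np.cos(a),np.sin(a)]);c=np.array([.521,-.1387])
plan(*(c+Y*.004),.123,103.8,1)
p=ctrl.snapshot("scene");cv2.imwrite("pics/s4c.png",cv2.resize(p["color"][60:300,220:460,::-1],(600,600)))
E
```

```text
t 15.275 az 103.81 turn 0.01 total [ 0.0012 -0.0364  0.0376] per row [ 0.0012 -0.0364  0.0376] pos [ 0.5125 -0.0992  0.1606] F [1.9 1.  3.1] w 0.0199 gf 7.210539997613523
```

View pics/s4c.png

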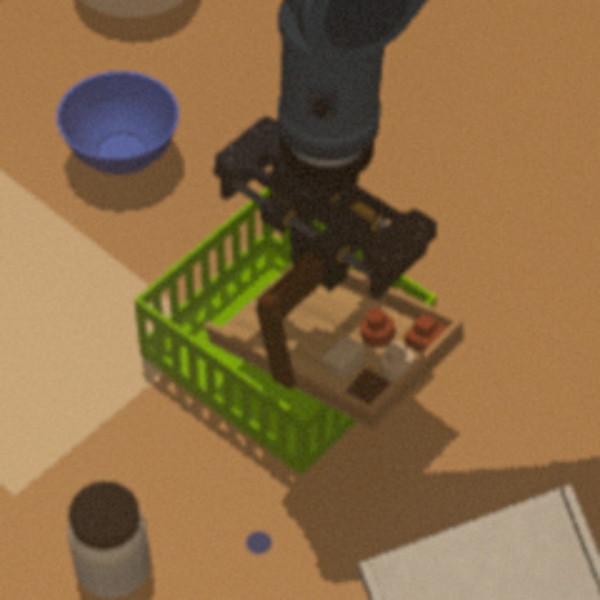

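Tipping works: the tray tilts about 9° over the rim and the basket hasn't moved. I continue.

>>> move_arm(
  increments=[
    [0,0,-0.003,0.002,0],
    [0,0,-0.003,0.002,0],
    [0,0,-0.003,0.002,0],
    [0,0,-0.003,0.003,0],
    [0,0,-0.003,0.003,0],
    [0,0,-0.003,0.003,0],
    [0,0,-0.003,0.003,0],
    [0,0,-0.003,0.003,0],
    [0,0,-0.003,0.003,0],
    [0,0,-0.003,0.003,0],
    [0,0,0,0,0],
  ],
)

```text
t: 16.7
position: [0.5193, -0.129, 0.1336]
tool_rot: [0.0, -0.12, 0.993, -0.0]
contact_force: [-0.6, 0.1, 0.7]
grip_width: 0.0242
gripper_force: 7.3
```

```bash
python3 - <<'E'
from h import *
a=np.radians(103.8);Y=np.array([np.cos(a),np.sin(a)]);c=np.array([.521,-.1387])
plan(*(c+Y*.004),.123,103.8,1)
p=ctrl.snapshot("scene");W=cloud(p)
for m in ctrl.masks_of(p,"tray")[:1]:
    k=cv2.erode(m["mask"].astype(np.uint8),np.ones((3,3)))>0;q=W[k];q=q[~np.isnan(q[:,0])]
    l=(q[:,:2]-c)@Y; print("tray y_b",np.percentile(l,[1,50,99]).round(3),"z",np.percentile(q[:,2],[1,99]).round(3))
for m in ctrl.masks_of(p,"stamp_a")[:8]:
    q=W[m["mask"]];q=np.nanmedian(q,0);print(round(m["confidence"],2),np.round(m["bbox"][:2]),((q[:2]-c)@Y).round(3),q.round(3))
for m in ctrl.masks_of(p,"basket")[:1]:
    q=W[m["mask"]];w=q[q[:,2]>.08];print(cv2.minAreaRect((w[:,:2]*1000).astype(np.float32)))
E
```

```text
t 16.7 az 103.77 turn -0.03 total [ 0.0007 -0.0058  0.0106] per row [ 0.0007 -0.0058  0.0106] pos [ 0.5193 -0.129   0.1336] F [-0.6  0.1  0.7] w 0.0242 gf 7.274580029770732
tray y_b [-0.035  0.032  0.14 ] z [0.024 0.166]
0.76 [464. 425.] 0.545 [0.626 0.448 0.017]
0.72 [366. 188.] 0.079 [ 0.485 -0.066  0.105]
0.63 [353. 204.] 0.079 [ 0.53  -0.055  0.104]
0.61 [360. 208.] 0.112 [ 0.537 -0.019  0.126]
0.61 [512. 393.] 0.575 [0.509 0.45  0.017]
0.48 [383. 188.] 0.112 [ 0.461 -0.038  0.124]
((517.8721923828125, -135.0533905029297), (195.701416015625, 221.6646270751953), 13.546636581420898)
```

>>> move_arm(
  increments=[
    [0,0,-0.001,0.003,0],
    [0,0,-0.001,0.003,0],
    [0,0,-0.001,0.003,0],
    [0,0,0,0.002,0],
    [0,0,0,0,0],
  ],
)

```text
t: 17.52
position: [0.5207, -0.1336, 0.123]
tool_rot: [0.001, -0.119, 0.993, -0.001]
contact_force: [1.5, -7.1, 3.1]
grip_width: 0.0258
gripper_force: 6.8
```

```bash
cat > look.py <<'E'
from h import *
a=np.radians(103.8);Y=np.array([np.cos(a),np.sin(a)]);c=np.array([.521,-.1387])
plan(*(c+Y*.004),.123,103.8,1)
p=ctrl.snapshot("scene");W=cloud(p);save(p,"last.png")
for m in ctrl.masks_of(p,"stamp_a")[:8]:
    q=W[m["mask"]];q=np.nanmedian(q,0)
    if q[1]<.3: print(round(m["confidence"],2),np.round(m["bbox"][:2]),"yb",((q[:2]-c)@Y).round(3),q.round(3))
E
python3 look.py
```

```text
t 17.525 az 103.71 turn -0.09 total [ 0.0009 -0.001   0.    ] per row [ 0.0009 -0.001   0.    ] pos [ 0.5207 -0.1336  0.123 ] F [ 1.5 -7.1  3.1] w 0.0258 gf 6.828263830393553
0.59 [368. 190.] yb 0.078 [ 0.486 -0.067  0.104]
0.56 [360. 206.] yb 0.11 [ 0.537 -0.022  0.127]
0.55 [353. 203.] yb 0.079 [ 0.53  -0.055  0.102]
0.48 [384. 186.] yb 0.11 [ 0.461 -0.04   0.128]
```

>>> move_arm(
  increments=[
    [0,0,0.02,0,0],
    [0,0,0,0,0],
    [0,0,0,0,0],
  ],
)

```text
t: 18.0
position: [0.5178, -0.1151, 0.1244]
tool_rot: [0.003, -0.119, 0.993, -0.002]
contact_force: [1.6, -10.4, 8.1]
grip_width: 0.0237
gripper_force: 7.4
```

```bash
python3 look.py
```

```text
t 18.0 az 103.69 turn -0.11 total [ 0.0026 -0.0197  0.0014] per row [ 0.0026 -0.0197  0.0014] pos [ 0.5178 -0.1151  0.1244] F [  1.6 -10.4   8.1] w 0.0237 gf 7.3844977375119925
0.76 [354. 204.] yb 0.082 [ 0.528 -0.052  0.099]
0.72 [384. 191.] yb 0.119 [ 0.459 -0.032  0.117]
0.69 [361. 211.] yb 0.119 [ 0.534 -0.013  0.119]
0.52 [369. 191.] yb 0.083 [ 0.484 -0.062  0.102]
0.49 [372. 202.] yb 0.119 [ 0.498 -0.022  0.118]
```

>>> move_arm(
  increments=[
    [0,0,-0.007,0,0],
    [0,0,-0.007,0,0],
    [0,0,-0.008,0,0],
    [0,0,-0.002,0,0],
    [0,0,0,0,0],
  ],
)

```text
t: 18.73
position: [0.5203, -0.1349, 0.1221]
tool_rot: [-0.001, -0.12, 0.993, 0.0]
contact_force: [-0.2, -0.0, -2.9]
grip_width: 0.0235
gripper_force: 8.0
```

>>> move_arm(
  increments=[
    [0,0,0,0,0],
    [0,0,0,0,0],
  ],
  grip_force=25,
)

```text
t: 18.98
position: [0.5207, -0.1348, 0.1226]
tool_rot: [-0.0, -0.12, 0.993, 0.0]
contact_force: [-0.0, 0.7, -2.1]
grip_width: 0.0221
gripper_force: 26.9
```

>>> move_arm(
  increments=[
    [0,0,0,-0.006,0],
    [0,0,0,-0.008,0],
    [0,0,0,-0.008,0],
    [0,0,0,0,0],
  ],
)

```text
t: 19.48
position: [0.5215, -0.1355, 0.1456]
tool_rot: [0.001, -0.12, 0.993, -0.0]
contact_force: [0.4, 0.4, -6.0]
grip_width: 0.0199
gripper_force: 36.9
```

```bash
python3 look.py
```

```text
t 19.475 az 103.8 turn -0.0 total [0.0013 0.001  0.0226] per row [0.0013 0.001  0.0226] pos [ 0.5215 -0.1355  0.1456] F [ 0.4  0.4 -6. ] w 0.0199 gf 36.94574184715748
0.72 [345. 184.] yb 0.023 [ 0.538 -0.11   0.112]
0.7 [359. 178.] yb 0.054 [ 0.49  -0.09   0.113]
0.66 [354. 200.] yb 0.093 [ 0.538 -0.039  0.126]
0.62 [362. 194.] yb 0.093 [ 0.503 -0.048  0.125]
0.55 [262. 277.] yb 0.055 [ 0.788 -0.017  0.087]
0.49 [376. 181.] yb 0.092 [ 0.463 -0.058  0.124]
```

The jerk made all the stamps slide partway toward the lip. I'll re-tilt with a light grip and repeat: quick up-slope jerks, each followed by a slow return.

>>> move_arm(
  increments=[
    [0,0,0,0.006,0],
    [0,0,0,0.006,0],
    [0,0,0,0.006,0],
    [0,0,0,0.006,0],
    [0,0,0,0,0],
    [0,0,0.022,-0.006,0],
    [0,0,-0.006,0.001,0],
    [0,0,-0.008,0.002,0],
    [0,0,-0.008,0.003,0],
    [0,0,0.022,-0.006,0],
    [0,0,-0.006,0.001,0],
    [0,0,-0.008,0.002,0],
    [0,0,-0.008,0.003,0],
  ],
  grip_force=6,
)

```text
t: 21.2
position: [0.5229, -0.1377, 0.1213]
tool_rot: [0.002, -0.119, 0.993, -0.001]
contact_force: [3.8, -5.2, 2.9]
grip_width: 0.0213
gripper_force: 5.8
```

```bash
python3 look.py
```

```text
t 21.2 az 103.72 turn -0.08 total [ 0.0021  0.0035 -0.0017] per row [ 0.0021  0.0035 -0.0017] pos [ 0.5229 -0.1377  0.1213] F [ 3.8 -5.2  2.9] w 0.0213 gf 5.846371818333864
0.76 [341. 197.] yb 0.045 [ 0.534 -0.09   0.092]
0.69 [349. 204.] yb 0.084 [ 0.541 -0.047  0.106]
0.66 [357. 182.] yb 0.048 [ 0.492 -0.097  0.093]
0.58 [373. 186.] yb 0.085 [ 0.465 -0.065  0.105]
0.44 [362. 198.] yb 0.085 [ 0.505 -0.055  0.106]
```

```bash
python3 -c "
import cv2
a=cv2.imread('pics/last.png');cv2.imwrite('pics/s5.png',cv2.resize(a[90:270,250:430],(600,600)))"
```

```text
(no output)
```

View pics/s5.png

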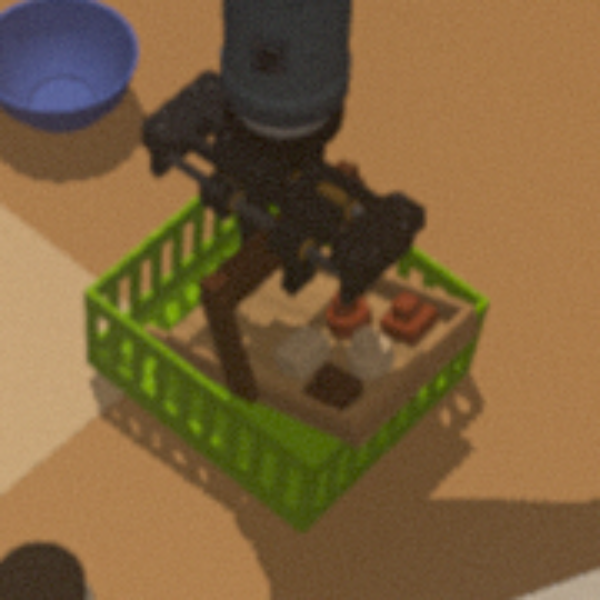

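The picture shows the tray's closed end has come down near the near rim, with the lip well inside the basket. Instead I'll slide the lip against the far wall and push the bar over it, which tips the tray about the lip.

>>> move_arm(
  increments=[
    [0,0,-0.005,0,0],
    [0,0,-0.005,0,0],
    [0,0,-0.005,0,0],
    [0,0,-0.005,0,0],
    [0,0,-0.005,0,0],
    [0,0,-0.005,0,0],
    [0,0,-0.005,0,0],
  ],
  grip_force=5,
)

```text
t: 22.18
position: [0.5288, -0.1672, 0.1205]
tool_rot: [-0.001, -0.121, 0.993, 0.002]
contact_force: [-2.2, 6.2, -1.2]
grip_width: 0.0215
gripper_force: 4.9
```

```bash
cat >> look.py <<'E'
for m in ctrl.masks_of(p,"basket")[:1]:
    q=W[m["mask"]];w=q[(q[:,2]>.075)&(q[:,2]<.105)];print(cv2.minAreaRect((w[:,:2]*1000).astype(np.float32)),m["bbox"])
E
python3 look.py
```

```text
t 22.175 az 103.88 turn 0.08 total [ 0.0007  0.0336 -0.0025] per row [ 0.0007  0.0336 -0.0025] pos [ 0.5288 -0.1672  0.1205] F [-2.2  6.2 -1.2] w 0.0215 gf 4.887854328844696
0.75 [330. 188.] yb 0.012 [ 0.54  -0.122  0.091]
0.73 [340. 196.] yb 0.054 [ 0.547 -0.077  0.103]
0.71 [351. 191.] yb 0.053 [ 0.51  -0.087  0.102]
0.67 [347. 175.] yb 0.015 [ 0.498 -0.129  0.089]
0.65 [363. 180.] yb 0.054 [ 0.47  -0.096  0.101]
((518.8363647460938, -141.04165649414062), (195.66436767578125, 213.14874267578125), 13.3827486038208) [333.8, 197.1, 119.7, 99.9]
```

>>> move_arm(
  increments=[
    [0,0,-0.005,-0.001,0],
    [0,0,-0.005,-0.001,0],
    [0,0,-0.005,-0.001,0],
    [0,0,-0.005,-0.001,0],
    [0,0,-0.005,-0.001,0],
  ],
)

```text
t: 22.95
position: [0.5352, -0.1934, 0.1257]
tool_rot: [-0.0, -0.12, 0.993, 0.0]
contact_force: [-1.6, 4.1, -2.1]
grip_width: 0.0246
gripper_force: 4.8
```

```bash
python3 look.py
```

```text
t 22.95 az 103.82 turn 0.02 total [0.0008 0.0605 0.0027] per row [0.0008 0.0605 0.0027] pos [ 0.5352 -0.1934  0.1257] F [-1.6  4.1 -2.1] w 0.0246 gf 4.84713289886713
0.72 [345. 180.] yb 0.037 [ 0.515 -0.102  0.129]
0.69 [343. 169.] yb -0.0 [ 0.502 -0.144  0.108]
0.66 [326. 183.] yb 0.0 [ 0.547 -0.132  0.105]
0.61 [335. 185.] yb 0.037 [ 0.549 -0.093  0.129]
0.55 [358. 169.] yb 0.037 [ 0.476 -0.112  0.127]
((519.807373046875, -140.86160278320312), (193.99200439453125, 213.86293029785156), 13.832170486450195) [332.2, 199.1, 119.8, 95.2]
```

Tipping about the lip works: about 30° now, with the basket unmoved. I continue.

>>> move_arm(
  increments=[
    [0,0,-0.005,-0.001,0],
    [0,0,-0.005,-0.001,0],
    [0,0,-0.005,-0.001,0],
    [0,0,-0.005,-0.001,0],
    [0,0,-0.005,-0.001,0],
    [0,0,0,0,0],
  ],
)

```text
t: 23.85
position: [0.541, -0.219, 0.1307]
tool_rot: [-0.0, -0.12, 0.993, -0.001]
contact_force: [-0.9, 0.9, -5.0]
grip_width: 0.0264
gripper_force: 5.3
```

```bash
python3 look.py
```

```text
t 23.85 az 103.73 turn -0.07 total [0.0003 0.0868 0.0077] per row [0.0003 0.0868 0.0077] pos [ 0.541  -0.219   0.1307] F [-0.9  0.9 -5. ] w 0.0264 gf 5.29695387929678
0.66 [314. 173.] yb -0.065 [ 0.537 -0.202  0.067]
0.45 [325. 164.] yb -0.06 [ 0.498 -0.206  0.072]
((519.8956298828125, -140.8782958984375), (192.9451904296875, 213.6460418701172), 13.95033073425293) [333.5, 197.6, 117.6, 96.5]
```

The stamps are sliding down. I tip a little further and raise the lip along the wall so they slip out underneath.

>>> move_arm(
  increments=[
    [0,0,-0.005,-0.003,0],
    [0,0,-0.005,-0.004,0],
    [0,0,-0.003,-0.005,0],
    [0,0,-0.001,-0.005,0],
    [0,0,0,-0.006,0],
    [0,0,0,-0.006,0],
    [0,0,0,0,0],
  ],
)

```text
t: 24.88
position: [0.5452, -0.2314, 0.1606]
tool_rot: [0.001, -0.12, 0.993, -0.0]
contact_force: [-0.7, 2.4, -5.0]
grip_width: 0.0271
gripper_force: 5.4
```

```bash
python3 look.py;python3 -c "
import cv2
a=cv2.imread('pics/last.png');cv2.imwrite('pics/s6.png',cv2.resize(a[90:270,250:430],(600,600)))"
```

```text
t 24.875 az 103.82 turn 0.02 total [0.0014 0.0998 0.0376] per row [0.0014 0.0998 0.0376] pos [ 0.5452 -0.2314  0.1606] F [-0.7  2.4 -5. ] w 0.0271 gf 5.397930960170925
0.51 [326. 154.] yb -0.064 [ 0.502 -0.209  0.101]
0.4 [310. 164.] yb -0.068 [ 0.539 -0.205  0.1  ]
((518.9031372070312, -141.45986938476562), (196.58689880371094, 214.48687744140625), 13.815573692321777) [333.1, 193.7, 117.2, 106.3]
```

View pics/s6.png

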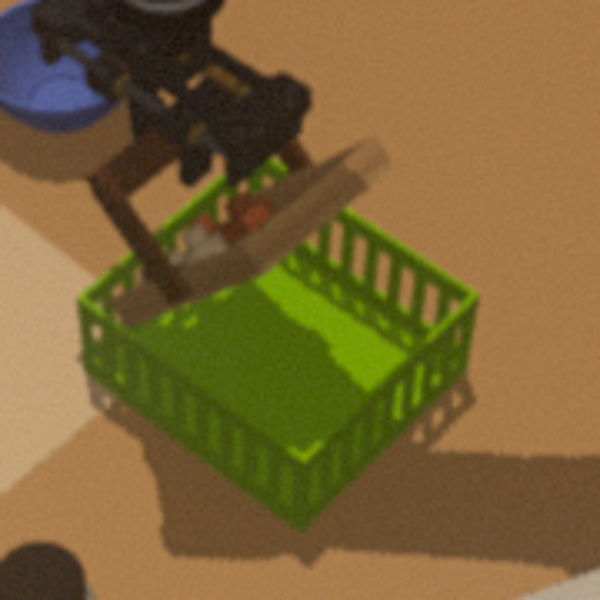

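The tray is tilted about 45° with the stamps held at the lip by the far wall. I squeeze to hold the tilt and pull back quickly so they drop out.

>>> move_arm(
  increments=[
    [0,0,0.012,0,0],
    [0,0,0.025,0,0],
    [0,0,0.02,0,0],
    [0,0,0,0,0],
  ],
  grip_force=14,
)

```text
t: 25.52
position: [0.5311, -0.1742, 0.16]
tool_rot: [0.0, -0.122, 0.993, 0.0]
contact_force: [0.1, 0.5, -3.3]
grip_width: 0.026
gripper_force: 14.7
```

```bash
python3 look.py
```

```text
t 25.525 az 103.97 turn 0.17 total [0.0013 0.0409 0.037 ] per row [0.0013 0.0409 0.037 ] pos [ 0.5311 -0.1742  0.16  ] F [ 0.1  0.5 -3.3] w 0.026 gf 14.672228145645931
0.62 [302. 185.] yb -0.077 [ 0.563 -0.208  0.031]
0.61 [330. 171.] yb -0.056 [ 0.48  -0.207  0.033]
0.56 [323. 176.] yb -0.06 [ 0.51  -0.203  0.028]
((520.4476928710938, -140.25450134277344), (194.0135040283203, 212.8758544921875), 13.659876823425293) [333.8, 199.4, 117.7, 94.2]
```

>>> move_arm(
  increments=[
    [0,0,0,-0.01,0],
    [0,0,0,-0.02,0],
    [0,0,0,-0.025,0],
    [0,0,0,-0.025,0],
    [0,0,0.02,-0.025,0],
    [0,0,0.03,-0.02,0],
    [0,0,0.03,-0.01,0],
    [0,0,0.03,0,0],
    [0,0,0.03,0,0],
    [0,0,0.02,0,0],
    [0,0,0,0,0],
  ],
  grip_force=20,
)

```text
t: 27.05
position: [0.4928, -0.0199, 0.2954]
tool_rot: [0.0, -0.121, 0.993, 0.0]
contact_force: [-0.1, -0.6, -2.8]
grip_width: 0.026
gripper_force: 20.8
```

```bash
python3 look.py; python3 - <<'E'
from h import *
p=ctrl.snapshot("top")
a=cv2.imread("pics/last.png")[90:300,220:430];b=p["color"][160:370,230:440,::-1]
cv2.imwrite("pics/s7.png",np.hstack([cv2.resize(a,(400,400)),cv2.resize(b,(400,400))]))
plan(.5808,.3114,.30,77.3,20)
E
```

```text
t 27.05 az 103.91 turn 0.11 total [ 0.001  -0.1181  0.1724] per row [ 0.001  -0.1181  0.1724] pos [ 0.4928 -0.0199  0.2954] F [-0.1 -0.6 -2.8] w 0.026 gf 20.78999179881066
0.7 [302. 186.] yb -0.078 [ 0.566 -0.208  0.03 ]
0.69 [320. 175.] yb -0.063 [ 0.513 -0.205  0.024]
0.63 [331. 173.] yb -0.053 [ 0.479 -0.204  0.03 ]
((519.3604125976562, -140.97897338867188), (194.7473602294922, 213.48736572265625), 13.547843933105469) [332.9, 190.5, 117.7, 109.0]
t 27.25 az 103.68 turn 26.38 total [-0.0123  0.3447 -0.0051] per row [-0.0006  0.0172 -0.0003] pos [ 0.493  -0.0222  0.2949] F [ 0.7  0.8 -3.7] w 0.026 gf 20.789620557334274
```

View pics/s7.png

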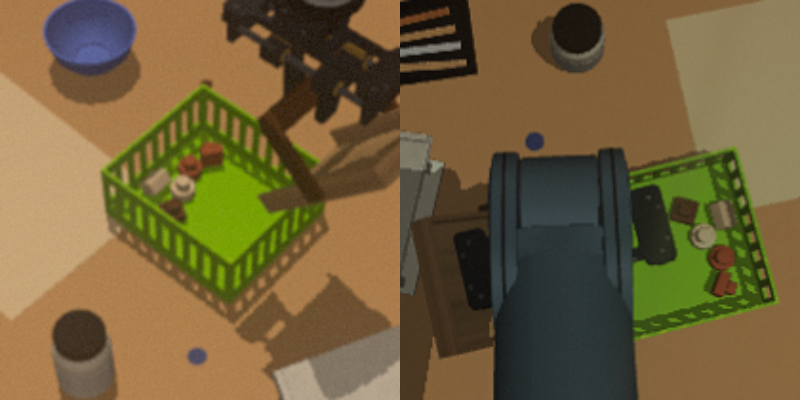

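Both views show all five stamps in the basket and the bystanders untouched. The empty tray is still held lip-down at about 40°. I'll turn back, move to the rack's upper edge, and use that edge under the lip end to rotate the tray flat.

>>> move_arm(
  increments=[
    [0,0,0,0,3],
    [0,0,0,0,5],
    [0,0,0,0,5],
    [0,0,0,0,5],
    [0,0,0,0,5],
    [0,0,0,0,3.4],
    [0,0,0,0,0],
  ],
)

```text
t: 28.12
position: [0.4929, -0.0216, 0.2947]
tool_rot: [-0.0, 0.11, 0.994, -0.0]
contact_force: [-0.1, -0.5, -4.0]
grip_width: 0.0254
gripper_force: 20.8
```

```bash
python3 - <<'E'
from h import *
plan(.549,.171,.26,77.3,8)
plan(.549,.171,.231,77.3,8)
E
```

```text
t 28.125 az 77.35 turn 0.05 total [-0.0124  0.2002  0.0347] per row [-0.0016  0.025   0.0043] pos [ 0.4929 -0.0216  0.2947] F [-0.1 -0.5 -4. ] w 0.0254 gf 20.788204281125218
t 28.125 az 77.35 turn 0.05 total [-0.0124  0.2002  0.0637] per row [-0.0016  0.025   0.008 ] pos [ 0.4929 -0.0216  0.2947] F [-0.1 -0.5 -4. ] w 0.0254 gf 20.788204281125218
```

>>> move_arm(
  increments=[
    [0,-0.001,0.012,0,0],
    [0,-0.001,0.026,0,0],
    [0,-0.002,0.03,0.003,0],
    [0,-0.002,0.03,0.005,0],
    [0,-0.002,0.03,0.006,0],
    [0,-0.002,0.03,0.007,0],
    [0,-0.001,0.03,0.007,0],
    [0,-0.001,0.022,0.006,0],
    [0,0,0,0,0],
  ],
)

```text
t: 29.25
position: [0.5499, 0.1837, 0.26]
tool_rot: [-0.001, 0.108, 0.994, 0.0]
contact_force: [-0.6, -0.7, -3.4]
grip_width: 0.026
gripper_force: 20.8
```

```bash
python3 - <<'E'
from h import *
plan(.552,.182,.231,77.3,1)
p=ctrl.snapshot("scene");cv2.imwrite("pics/s8.png",cv2.resize(p["color"][200:430,330:560,::-1],(600,600)))
W=cloud(p);d=np.array([.22,.9755]);o=np.array([.571,.2685]);l=np.array([.9755,-.22])
for k in("tray","rack_bed"):
  for m in ctrl.masks_of(p,k)[:1]:
    q=W[m["mask"]];q=q[~np.isnan(q[:,0])];a=(q[:,:2]-o)@d;b=(q[:,:2]-o)@l
    print(k,"along",np.percentile(a,[1,99]).round(3),"lat",np.percentile(b,[1,99]).round(3),"z",np.percentile(q[:,2],[1,99]).round(3))
    if k=="rack_bed":
        i=(abs(a)<.08);
        for z in(-.08,-.06,-.04,-.02,0): 
            j=abs(a-z)<.004; print(z,np.percentile(b[j],[1,99]).round(3) if j.sum()>5 else None,(.074-z*.466).__round__(3),np.median(q[j,2]).round(3) if j.sum() else 0)
E
```

```text
t 29.25 az 77.59 turn 0.29 total [-0.0024 -0.0011  0.029 ] per row [-0.0024 -0.0011  0.029 ] pos [0.5499 0.1837 0.26  ] F [-0.6 -0.7 -3.4] w 0.026 gf 20.789823483210057
tray along [-0.096  0.049] lat [-0.074  0.069] z [0.157 0.317]
rack_bed along [-0.109  0.108] lat [-0.087  0.101] z [0.026 0.123]
-0.08 [0.033 0.102] 0.111 0.109
-0.06 [0.012 0.102] 0.102 0.099
-0.04 [-0.012  0.102] 0.093 0.09
-0.02 [-0.087  0.101] 0.083 0.081
0 [-0.087  0.101] 0.074 0.071
```

View pics/s8.png

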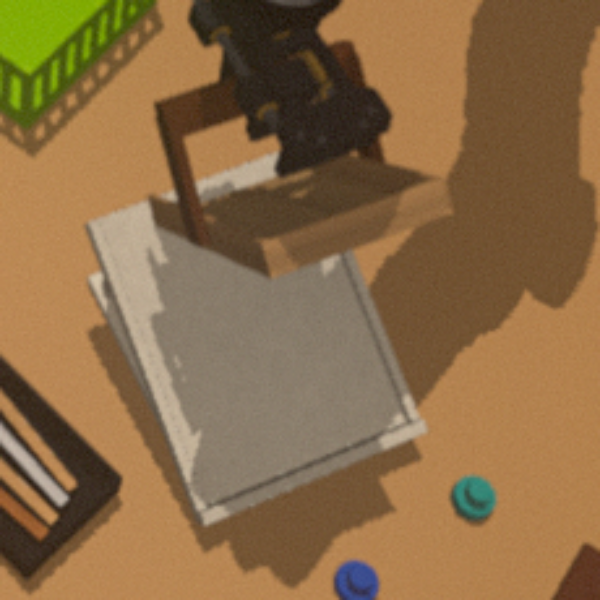

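>>> move_arm(
  increments=[
    [0,-0.003,0,0.006,0],
    [0,-0.003,0,0.008,0],
    [0,-0.002,0,0.008,0],
    [0,0,0.001,0.005,0],
    [0,0,0.005,0.003,0],
    [0,0,0.005,0.003,0],
    [0,0,0.005,0.002,0],
    [0,0,0.005,0.002,0],
    [0,0,0.005,0.002,0],
    [0,0,0.005,0.002,0],
  ],
  grip_force=8,
)

```text
t: 30.65
position: [0.565, 0.2105, 0.2196]
tool_rot: [0.0, 0.11, 0.994, 0.0]
contact_force: [-0.0, -0.5, -3.7]
grip_width: 0.0266
gripper_force: 8.6
```

```bash
cat > look2.py <<'E'
from h import *
plan(.5857,.3103,.140,77.3,1)
p=ctrl.snapshot("scene");save(p,"last.png")
W=cloud(p);d=np.array([.22,.9755]);o=np.array([.571,.2685]);l=np.array([.9755,-.22])
for m in ctrl.masks_of(p,"tray")[:1]:
    q=W[m["mask"]];q=q[~np.isnan(q[:,0])];a=(q[:,:2]-o)@d;b=(q[:,:2]-o)@l
    print("tray along",np.percentile(a,[1,99]).round(3),"lat",np.percentile(b,[1,99]).round(3),"z",np.percentile(q[:,2],[1,99]).round(3))
    i=a>np.percentile(a,85);print("closed end z",np.percentile(q[i,2],[5,95]).round(3));i=a<np.percentile(a,8);print("lip end z",np.percentile(q[i,2],[5,95]).round(3))
E
python3 look2.py
```

```text
t 30.65 az 77.4 turn 0.1 total [0.0017 0.1019 0.0796] per row [0.0017 0.1019 0.0796] pos [0.565  0.2105 0.2196] F [-0.  -0.5 -3.7] w 0.0266 gf 8.637353517115116
tray along [-0.097  0.079] lat [-0.144  0.078] z [0.001 0.277]
closed end z [0.258 0.27 ]
lip end z [0.001 0.261]
```

>>> move_arm(
  increments=[
    [0,0,-0.015,-0.008,0],
    [0,0,-0.02,-0.002,0],
    [0,0,-0.008,0,0],
    [0,0,0,0.005,0],
    [0,0,0,0.005,0],
    [0,0,0,0.005,0],
    [0,0,0.001,0.005,0],
    [0,0,0.001,0.004,0],
  ],
)

```text
t: 31.75
position: [0.5596, 0.1735, 0.2096]
tool_rot: [0.004, 0.109, 0.994, 0.003]
contact_force: [1.7, 3.3, 9.8]
grip_width: 0.0255
gripper_force: 8.1
```

```bash
python3 look2.py
```

```text
t 31.75 az 77.47 turn 0.17 total [0.0046 0.1392 0.0696] per row [0.0046 0.1392 0.0696] pos [0.5596 0.1735 0.2096] F [1.7 3.3 9.8] w 0.0255 gf 8.077216856181622
```

>>> move_arm(
  increments=[
    [0,0,0.005,0,0],
    [0,0,0.005,0,0],
    [0,0,0.005,0.001,0],
    [0,0,0.005,0.001,0],
    [0,0,0.005,0.001,0],
    [0,0,0.005,0.001,0],
    [0,0,0.005,0.002,0],
    [0,0,0.005,0.002,0],
  ],
  grip_force=7,
)

```text
t: 32.85
position: [0.5672, 0.2114, 0.1995]
tool_rot: [0.003, 0.109, 0.994, 0.002]
contact_force: [4.3, 2.8, 6.6]
grip_width: 0.0192
gripper_force: 9.6
```

```bash
python3 look2.py
```

```text
t 32.85 az 77.43 turn 0.13 total [0.0037 0.1005 0.0595] per row [0.0037 0.1005 0.0595] pos [0.5672 0.2114 0.1995] F [4.3 2.8 6.6] w 0.0192 gf 9.55825662240386
```

>>> move_arm(
  increments=[
    [0,0,0.006,0,0],
    [0,0,0.007,0,0],
    [0,0,0.008,0,0],
    [0,0,0.008,0,0],
    [0,0,0.008,0,0],
    [0,0,0.006,0.002,0],
    [0,0,0.005,0.003,0],
    [0,0,0.005,0.004,0],
  ],
)

```text
t: 33.95
position: [0.5763, 0.2611, 0.1884]
tool_rot: [-0.0, 0.11, 0.994, -0.0]
contact_force: [-0.1, -0.2, -2.2]
grip_width: 0.0159
gripper_force: 6.9
```

```bash
python3 look2.py
```

```text
t 33.95 az 77.39 turn 0.09 total [0.0016 0.0501 0.0484] per row [0.0016 0.0501 0.0484] pos [0.5763 0.2611 0.1884] F [-0.1 -0.2 -2.2] w 0.0159 gf 6.8552319053560495
tray along [-0.11   0.087] lat [-0.066  0.079] z [0.048 0.251]
closed end z [0.131 0.157]
lip end z [0.149 0.171]
```

>>> move_arm(
  increments=[
    [0,-0.0,0.005,0.003,0],
    [0,0,0.005,0.003,0],
    [0,0,0.005,0.004,0],
    [0,0,0.005,0.004,0],
    [0,0,0.005,0.004,0],
    [0,0,0.004,0.004,0],
    [0,0,0.004,0.004,0],
    [0,0,0.004,0.004,0],
  ],
  grip_force=6,
)

```text
t: 35.05
position: [0.5843, 0.2972, 0.1585]
tool_rot: [0.0, 0.11, 0.994, -0.0]
contact_force: [-0.1, -0.7, -3.9]
grip_width: 0.0158
gripper_force: 5.9
```

```bash
python3 look2.py
```

```text
t 35.05 az 77.4 turn 0.1 total [0.0015 0.0131 0.0185] per row [0.0015 0.0131 0.0185] pos [0.5843 0.2972 0.1585] F [-0.1 -0.7 -3.9] w 0.0158 gf 5.8750855922698975
tray along [-0.073  0.124] lat [-0.065  0.079] z [0.043 0.237]
closed end z [0.099 0.129]
lip end z [0.115 0.141]
```

The tray is level and about to touch the rack. The bar has crept about 28 mm up in the fingers, so the release height will be lower than at pick-up. I lower it gradually and watch the force.

>>> move_arm(
  increments=[
    [0,-0.0005,0.003,0.003,0],
    [0,0,0.003,0.003,0],
    [0,0,0.003,0.003,0],
    [0,0,0.003,0.003,0],
    [0,0,0.002,0.003,0],
    [0,0,0.002,0.003,0],
  ],
)

```text
t: 35.9
position: [0.5885, 0.3127, 0.1407]
tool_rot: [0.0, 0.11, 0.994, 0.0]
contact_force: [0.5, 0.8, -1.3]
grip_width: 0.0161
gripper_force: 6.6
```

```bash
python3 look2.py
```

```text
t 35.9 az 77.41 turn 0.11 total [ 0.0022 -0.0029  0.0007] per row [ 0.0022 -0.0029  0.0007] pos [0.5885 0.3127 0.1407] F [ 0.5  0.8 -1.3] w 0.0161 gf 6.6305036639096215
tray along [-0.057  0.138] lat [-0.063  0.079] z [0.083 0.201]
closed end z [0.083 0.107]
lip end z [0.103 0.124]
```

>>> move_arm(
  increments=[
    [0,0,-0.006,-0.008,0],
    [0,0,-0.012,-0.005,0],
    [0,-0.0,-0.008,0,0],
    [0,0,0.001,0.003,0],
    [0,0,0.002,0.003,0],
    [0,0,0.002,0.004,0],
    [0,0,0.003,0.004,0],
    [0,0,0.003,0.004,0],
    [0,0,0.003,0.004,0],
    [0,0,0.003,0.004,0],
  ],
  grip_force=5,
)

```text
t: 37.25
position: [0.5859, 0.3035, 0.1271]
tool_rot: [-0.0, 0.11, 0.994, -0.0]
contact_force: [0.5, 1.2, -0.9]
grip_width: 0.0178
gripper_force: 5.9
```

```bash
python3 look2.py
```

```text
t 37.25 az 77.4 turn 0.1 total [ 0.0017  0.0066 -0.0129] per row [ 0.0017  0.0066 -0.0129] pos [0.5859 0.3035 0.1271] F [ 0.5  1.2 -0.9] w 0.0178 gf 5.922314972849563
tray along [-0.076  0.113] lat [-0.062  0.077] z [0.059 0.188]
closed end z [0.059 0.081]
lip end z [0.107 0.128]
```

>>> move_arm(
  increments=[
    [0,0,-0.003,0.002,0],
    [0,0,-0.001,0.003,0],
    [0,0,0.001,0.003,0],
    [0,0,0.001,0.003,0],
    [0,0,0.001,0.003,0],
  ],
)

```text
t: 37.98
position: [0.5859, 0.3029, 0.1134]
tool_rot: [-0.0, 0.11, 0.994, -0.0]
contact_force: [1.6, 4.3, -1.0]
grip_width: 0.019
gripper_force: 5.7
```

```bash
python3 look2.py;python3 -c "
import cv2
a=cv2.imread('pics/last.png');cv2.imwrite('pics/s9.png',cv2.resize(a[230:410,350:530],(600,600)))"
```

```text
t 37.975 az 77.41 turn 0.11 total [ 0.0019  0.0072 -0.0266] per row [ 0.0019  0.0072 -0.0266] pos [0.5859 0.3029 0.1134] F [ 1.6  4.3 -1. ] w 0.019 gf 5.686922580935061
tray along [-0.083  0.102] lat [-0.06   0.076] z [0.04  0.176]
closed end z [0.039 0.062]
lip end z [0.106 0.131]
```

View pics/s9.png

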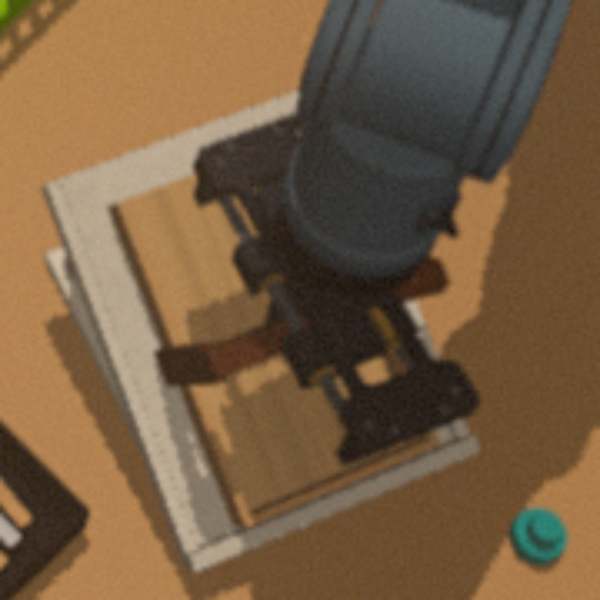

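The tray is down inside the ledge and nearly flush with the bed. I open slowly to let it settle.

>>> move_arm(
  increments=[
    [0,0,0.001,0.003,0],
    [0,0,0.001,0.002,0],
    [0.25,0,0,0,0],
    [0.32,0,0,0,0],
    [0.45,0,0,0,0],
    [0.6,0,0,0,0],
    [0.8,0,0,0,0],
    [1,0,0,0,0],
    [1,0,0,0,0],
  ],
)

```text
t: 39.2
position: [0.5865, 0.3047, 0.1087]
tool_rot: [0.0, 0.11, 0.994, -0.0]
contact_force: [-0.2, 0.2, -0.9]
grip_width: 0.0758
gripper_force: 0.0
```

```bash
python3 look2.py
```

```text
t 39.2 az 77.4 turn 0.1 total [ 0.002   0.0053 -0.0313] per row [ 0.002   0.0053 -0.0313] pos [0.5865 0.3047 0.1087] F [-0.2  0.2 -0.9] w 0.0758 gf 0.0
tray along [-0.084  0.1  ] lat [-0.064  0.076] z [0.034 0.179]
closed end z [0.034 0.061]
lip end z [0.106 0.13 ]
```

Released. Now I rise straight up and check.

>>> move_arm(
  increments=[
    [1,0,0,-0.015,0],
    [1,0,0,-0.025,0],
    [1,0,0,-0.03,0],
    [1,0,0,-0.03,0],
    [1,0,0,-0.03,0],
    [1,0,-0.02,-0.03,0],
    [1,0.03,-0.03,-0.03,0],
    [1,0.05,-0.04,-0.01,0],
    [1,0.05,-0.04,0,0],
    [1,0.05,-0.03,0,0],
    [1,0,0,0,0],
  ],
)

```text
t: 40.67
position: [0.376, 0.188, 0.309]
tool_rot: [-0.0, 0.109, 0.994, -0.0]
contact_force: [1.6, 0.6, 1.3]
grip_width: 0.0879
gripper_force: 0.0
```

```bash
python3 - <<'E'
from h import *
s=ctrl.sense();print(s['t'],s['position'])
P={n:ctrl.snapshot(n) for n in("scene","top")}
cv2.imwrite("pics/end.png",np.hstack([cv2.resize(P["scene"]["color"][90:430,240:560,::-1],(400,425)),cv2.resize(P["top"]["color"][150:370,110:440,::-1],(400,425))]))
d=np.array([.22,.9755]);o=np.array([.571,.2685]);l=np.array([.9755,-.22])
for n,p in P.items():
    W=cloud(p)
    for k in("tray","rack_bed"):
        for m in ctrl.masks_of(p,k)[:1]:
            q=W[m["mask"]];q=q[~np.isnan(q[:,0])];a=(q[:,:2]-o)@d;b=(q[:,:2]-o)@l
            print(n,k,"along",np.percentile(a,[1,99]).round(3),"lat",np.percentile(b,[1,99]).round(3))
            if k=="tray":
                f=(abs(b-.006)<.045)&(a<.0)&(a>-.07)&(q[:,2]<.14)
                A=np.c_[a[f],b[f],np.ones(f.sum())];c=np.linalg.lstsq(A,q[f,2],rcond=None)[0]
                print("floor fit tilt",np.degrees(np.arctan(c[:2])).round(2),"z@0",c[2].round(4), "expect .074+.0055=.0795")
E
```

```text
40.675 [0.37601842 0.18795181 0.3090496 ]
scene tray along [-0.086  0.099] lat [-0.064  0.076]
floor fit tilt [-25.16   0.07] z@0 0.0764 expect .074+.0055=.0795
scene rack_bed along [-0.111  0.109] lat [-0.091  0.102]
top tray along [-0.088  0.1  ] lat [-0.067  0.074]
floor fit tilt [-24.74   0.56] z@0 0.0761 expect .074+.0055=.0795
top rack_bed along [-0.114  0.109] lat [-0.09   0.101]
```

View pics/end.png

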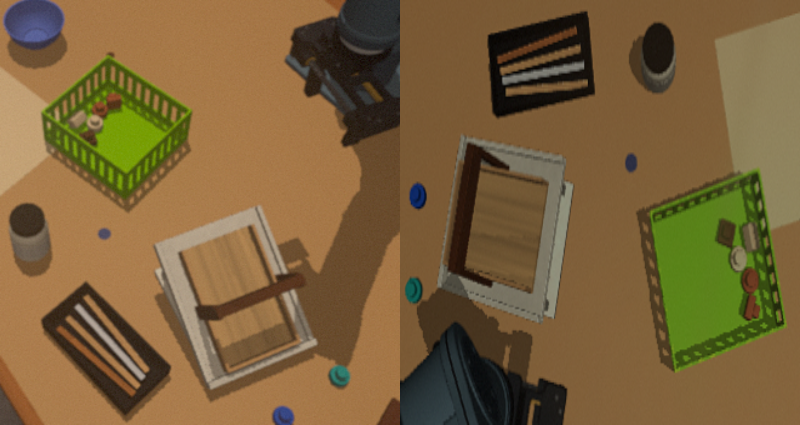

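The final picture shows all five stamps in the upright basket. The tray lies flat at 25°, centred between the rails, about 7 mm down from the bed's middle, and the arm is clear.

```bash
python3 -c "
from rig import ctrl
print(ctrl.finish_job())"
```

```text
the job is handed in; nothing more can be done
None
```

The job is handed in at about 41 s of the 51 s limit; no verdict came back, but my last pictures show all five stamps in the upright basket, the tray flat and centred on the rack with its closed end at the ledge, the arm clear, and the bowl, jar and tool dish apparently undisturbed.

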